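# Seat the offset core-rest plate in its locating nest

### The arm

A 6-joint arm with a two-finger parallel gripper is mounted at the origin on the work surface. World frame = base frame: x ahead of the robot, y to its left, z up, the work surface at z = 0. Lengths are in mm, angles in rad, forces in N, time in s.
With the tool pointing down it reaches from about 350 to 775 mm from the base axis. Payload 7.3 kg.
Tool frame: the origin (TCP) lies between the finger pads; the fingertips stand 22 mm ahead of it and the grasp point (between the pads) lies 3 mm ahead of it; z points along the fingers, x is the direction in which the jaws open and shut, and the axes are right-handed (so a half turn about z gives the same grasp; the last joint's range is limited). The gripper opens to 92 mm and grips with 3 to 60 N. Pads are 19 mm wide; open, the fingers measure 130 mm over their backs; the gripper's body (75 mm by 190 mm) begins 47 mm behind the grasp point.
Start: joints at [-1.268, 0.342, 1.524, -0, 1.275, -0.146], TCP at [227.813, -473.016, 248.741] pointing down, gripper open.
Joint ranges: [-2.53, 2.53], [-0.77, 2.02], [0.04, 2.7], [-1, 4.14], [0.28, 2.66], [-3.11, 3.11]. Speed limits (rad/s): [2.57, 2.57, 3.14, 3.14, 3.14, 3.14].

### API

Orientations are given as [roll, pitch, yaw] about the fixed x, y, z axes, in that order (R = Rz(yaw) Ry(pitch) Rx(roll)).
In Python, from plant import * gives the robot as it stands. The module is installed in compiled form; this text tells all that it offers.
- The arm moves only by the shell command python3 -m handwheel 'ROWS' [OPENING]. ROWS is a JSON object of lists of equal length, an entry for each row: "translation": the shift along the world's x, y, z in units of 15 cm (1.0 is 15 cm), a list of three; "twist": the turn about the world's z in units of 90 degrees (1.0 is 90 degrees). In form: {"translation": [[tx, ty, tz], ...], "twist": [twist, ...]}. A call has exactly 8 rows; each row shifts and turns the pose as measured when the row begins; what a row does not reach is not made up. A row lasts 1/8 s, in which the tool goes at most 62.5 mm and 10.7 degrees, less where a joint would pass 70% of its speed; a pose out of reach is approached as far as the arm can. A call with a number of a shift or a turn outside -1 to 1 is refused whole. A call with a gripper value outside its range is refused whole. OPENING is the closure in counts, from 0 (fully open) to 255 (shut), set as the call begins (- or left out, the last holds). The fingers move at their own pace and stop on an object; the grip force is fixed at half the most. Time passes only in rows, so rows that do not move let the fingers close, or fill a call up. It gives the time, the measured TCP pose, the force and the opening at its end, in the units of the state.
- get_obs(): the state, without advancing time (a new reading comes with each control period).
- capture(name): name is "side" or "top" or "wrist"; returns a dict with "img" (420x560x3 uint8, red, green, blue), "vertical_fov" (degrees; the focal length in pixels is half the picture's height over the tangent of half this angle, whatever the lens; pixels are square), "cx", "cy" (the principal point, pixels), "world_from_camera" (4x4, takes a point from camera to world coordinates). Camera axes: x right, y up, looking along -z (the intrinsics and any distortion apply to the point x, -y, -z); pixel columns grow to the right and rows downward; lengths in mm; the calibration is good to about 2 mm. A picture is of the moment at which its call begins. There is no depth.
- close_job(): hands the job in, once; it reports no verdict.
Trained networks look in the newest picture that a camera, given by its name, has taken for a name from the list of things; names that differ only in an ending like _2 or _b are one class to them, and where a whole thing is asked for, a point or a joint stands for the part that bears it (a point fixed in the world has none). Each returns a list of dicts, best first, with "score" (0 to 1); they miss things now and then, are a little off and sometimes report something else, mostly with a low value. They report only what shows in the picture. A call takes as long as a camera call. They do not tell look-alikes from the thing itself.
- search_frame(camera, label): "position" ([x, y, z] in mm, in the coordinates of the camera as it stood for that picture, good to about 4 mm: the middle of the surface that is visible of it).
- spot_point(camera, label): "position" ([x, y, z] in mm, in the coordinates of the camera as it stood for that picture, good to about 4 mm: a listed point, or the origin of a listed thing).
The state is a dict: "time": time; "joint_positions": joint angles; "dq": joint speeds; "tau": joint torques, N m; "tool_pos": TCP position; "tcp_rot": TCP orientation; "contact_force": force on the tool from outside, world axes, zero at the start; "moment": the same for the moment, N m; "grip_width": finger opening in mm.
Only numpy, scipy, OpenCV 4.12 (cv2) and the standard library are available. Lean on these libraries where they do the work, as an engineer would, in place of code of your own. Each camera call takes 0.05 s, during which the arm holds its last target.

### The job

On the winder's blue deck, turn the loose L-shaped aluminium core-rest plate until its outline matches the cutout in the dark steel nest, and push it in through the open mouth until it is fully home, its tongue against the end of the slot. Slide it flat along the deck, do not lift it off, and do not disturb the spool, coil, wrench and rubber roller lying about. Leave the plate seated and let go.

Things in the scene. Friction and masses are not known exactly. Their poses are not given: they have to be found in the camera images.
- plate_mid (a point): centre of the bounding rectangle of the loose L-shaped aluminium plate, half-way up (9 mm over the deck when flat). 130 mm long (its x), 100 wide (y), 18 thick (z up), about 0.55 kg. Seen from here its body covers x -65 to 15, y -50 to 50, its tongue x 15 to 65, y 4 to 50: the left (+y) side is one straight 130 mm edge. Centre of mass near x -11, y 6. Slides with moderate friction
- plate_tongue (a point): middle of the end face of the plate's tongue: x 65, y 27 mm from plate_mid; same axes as plate_mid
- plate_heel (a point): middle of the plate's heel, the straight 100 mm end face away from the tongue: x -65, y 0 mm from plate_mid; same axes as plate_mid. The two black strips on the plate are look only
- nest: dark steel plate fixed to the deck, 18 mm high, outer size x -62 to 90, y -80 to 80 mm, with an L-shaped cutout down to the deck, open at its -x end (the mouth). Origin on the deck right under where plate_mid is when the plate is home; the axes of both then coincide, so the plate goes in along the nest's +x. Two black knobs on top at x 78, y +-68, reach 40 mm over the deck
- nest_tongue (a point): where plate_tongue is when the plate is home: middle of the slot's end wall, at x 65, y 27 mm from the nest's origin, 9 mm up. The slot is 52 mm wide (y 1 to 53) from the shoulder at x 18 to its end at x 65, where the tongue stops; 3 mm of play each side, shoulder corner bevelled 12 mm
- nest_heel (a point): where plate_heel is when the plate is home: x -65, y 0 mm from the nest's origin, 9 mm up. The mouth narrows from 136 mm at x -62 to 106 mm at x -45 (y -53 to 53), and stays so up to the shoulder: 3 mm of play each side of the plate. At home the heel stands 3 mm out of the mouth's inner edges
- spool: bystander: copper spool standing up, 72 mm across, 55 mm high, origin under its centre
- coil: bystander: wound ring core lying flat, about 95 mm across, 30 mm high, origin under its centre
- wrench: bystander: steel wrench lying flat, 170 mm long along its x, origin underneath near its middle
- roller: bystander: black rubber roller standing up, 60 mm across, 65 mm high, origin under its centre
Mind the look-alikes: they are no part of the job. Of the things like the nest, leave any that is red or turquoise; of the rest the larger one is meant.

How it is judged (in metres and radians):
At the end, for the whole second after the job is handed in: The plate lies flat on the deck (within 0.06 rad, its centre less than 13 mm up), home in the nest: the end of its tongue within 6 mm of its place at the slot's end, and the middle of its heel within 7 mm of its place in the mouth (horizontal distance between plate_tongue and nest_tongue below 0.006 m and horizontal distance between plate_heel and nest_heel below 0.007 m and height (world z) of plate_mid below 0.013 m and angle between plate_mid's own z axis and vertical below 0.06 rad); the robot touches nothing.
It fails at once if the plate was lifted off the deck (height (world z) of plate_mid above 0.028 m).
It fails at once if the spool was shoved or knocked aside (distance of spool from where it was at the start of the episode above 0.03 m).
It fails at once if the coil was shoved or knocked aside (distance of coil from where it was at the start of the episode above 0.03 m).
It fails at once if the wrench was shoved or knocked aside (distance of wrench from where it was at the start of the episode above 0.03 m).
It fails at once if the roller was shoved or knocked aside (distance of roller from where it was at the start of the episode above 0.03 m).
It also fails if it takes over 72 s, if anything falls off the work surface, if the arm or the gripper's body presses on something with over 40 N, if the wrist force passes 120 N, or if a joint passes its speed limit or range.

## Working session

There is one attempt and no reset: what is moved stays moved. The work goes in short steps, Python scripts to look and compute and a shell command to move; the robot and the scene stay as the last step left them, time stands still between calls to the robot, and variables do not carry over. Pictures are saved under pics/ and viewed, and the job is handed in when it is done.

```bash
mkdir -p pics
cat > h.py <<'E'
from plant import *
import numpy as np, cv2
def snap(cam,name):
    c=capture(cam); cv2.imwrite(f'pics/{name}.png',cv2.cvtColor(c['img'],cv2.COLOR_RGB2BGR)); return c
def w(c,p): return (np.array(c['world_from_camera'])@np.append(p,1))[:3]
E
python3 - <<'E'
from h import *
print(get_obs())
for cam in ['top','side']:
    c=snap(cam,cam+'0'); print(cam,c['vertical_fov'],c['cx'],c['cy'],np.round(c['world_from_camera'],3).tolist(), [k for k in c])
    for l in ['plate_mid','plate_tongue','plate_heel','nest','nest_tongue','nest_heel','spool','coil','wrench','roller']:
        for d in spot_point(cam,l)[:4]: print(l,round(d['score'],2),np.round(w(c,d['position'])))
print(get_obs()['time'])
E
```

```text
{'time': 0.0, 'joint_positions': array([-1.26797382e+00,  3.42721467e-01,  1.52505161e+00,  4.89821221e-06,
        1.27536204e+00, -1.46006938e-01]), 'dq': array([ 0.00059134,  0.00115565, -0.00059261, -0.00027237, -0.00212896,
       -0.00055118]), 'tau': array([-7.55896945e-04, -4.31244206e+01, -2.44226092e+01,  7.15351151e-02,
        5.58750762e-02, -1.20217610e-04]), 'tool_pos': array([ 227.70733842, -472.6278782 ,  248.03350508]), 'tcp_rot': array([-3.14136361e+00,  1.52536398e-03, -1.12196814e+00]), 'contact_force': array([ 0.3699418 ,  0.0037713 , -0.24394921]), 'moment': array([ 0.0018947 , -0.03207586,  0.02203822]), 'grip_width': 91.31422551179136}
top 48.323921454471446 280.9587063609385 212.57430519882 [[-0.012, 0.987, -0.163, 328.147], [-1.0, -0.009, 0.015, 76.532], [0.013, 0.163, 0.987, 1011.642], [0.0, 0.0, 0.0, 1.0]] ['img', 'vertical_fov', 'cx', 'cy', 'world_from_camera']
plate_mid 0.76 [ 588. -215.   10.]
plate_tongue 0.83 [ 515. -209.    8.]
plate_heel 0.81 [ 642. -252.   12.]
nest 0.98 [739. 293.  -1.]
nest 0.94 [210. 282.  -3.]
nest 0.64 [747.  57.   1.]
nest 0
[... 496 characters left out ...]
4, 0.748, 0.664, 749.131], [0.0, 0.0, 0.0, 1.0]] ['img', 'vertical_fov', 'cx', 'cy', 'world_from_camera']
plate_mid 0.74 [ 587. -217.   12.]
plate_heel 0.72 [ 646. -256.    9.]
plate_heel 0.19 [528. 244.  12.]
nest 0.87 [546. 174.   0.]
nest 0.81 [737. 300.   1.]
nest 0.81 [210. 284.   1.]
nest 0.67 [ 771. -107.    4.]
nest_tongue 0.97 [170. 342.   8.]
nest_tongue 0.91 [526. 242.  13.]
nest_tongue 0.87 [743. -68.  13.]
nest_tongue 0.71 [710. 341.   4.]
nest_heel 0.84 [ 777. -154.   11.]
nest_heel 0.6 [747. 252.   7.]
nest_heel 0.53 [746.  63.   2.]
spool 0.76 [746.  62.   1.]
coil 0.72 [569. 416.   3.]
wrench 0.82 [382.  83.   1.]
roller 0.93 [396. 374.  -1.]
roller 0.57 [745.  62.  -0.]
1.1
```

View pics/top0.png

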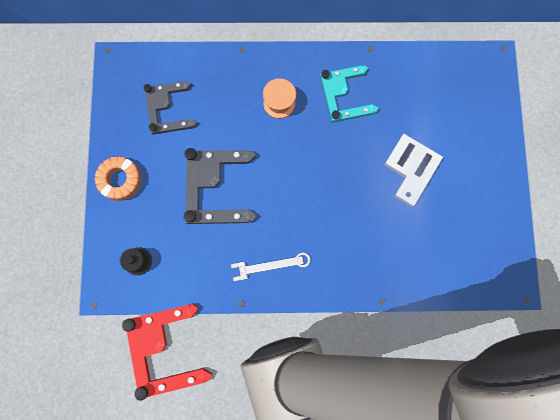

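View pics/side0.png

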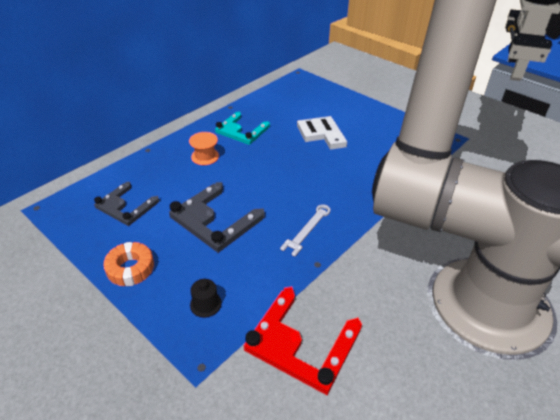

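The top picture shows the white plate at about (415,168), with its tongue pointing down the picture. The meant nest is the large dark one at (215,185), with its mouth to the right (world -y). The small dark one at (165,108) and the red and turquoise ones are look-alikes. Next I refine both poses by fitting silhouettes.

```bash
cat >> h.py <<'E'
from scipy.optimize import minimize
PL=np.array([[-65,-50],[15,-50],[15,4],[65,4],[65,50],[-65,50]],float)
NE=np.array([[-62,-80],[90,-80],[90,80],[-62,80],[-62,68],[-45,53],[65,53],[65,1],[30,1],[18,-11],[18,-53],[-45,-53],[-62,-68]],float)
def proj(c,P):
    M=np.linalg.inv(np.array(c['world_from_camera'])); q=P@M[:3,:3].T+M[:3,3]
    f=210/np.tan(np.radians(c['vertical_fov'])/2)
    return np.c_[c['cx']-f*q[:,0]/q[:,2], c['cy']+f*q[:,1]/q[:,2]]
def sil(c,poly,pose,h=18,S=16):
    x,y,a=pose; R=np.array([[np.cos(a),-np.sin(a)],[np.sin(a),np.cos(a)]])
    xy=poly@R.T+[x,y]; m=np.zeros((420*2,560*2),np.uint8)
    b=[proj(c,np.c_[xy,np.full(len(xy),z)])*2+.5 for z in (0,h)]
    ii=lambda p:np.round(p*S).astype(np.int32)
    for p in b: cv2.fillPoly(m,[ii(p)],255,shift=4)
    n=len(xy)
    for i in range(n):
        j=(i+1)%n; cv2.fillPoly(m,[ii(np.array([b[0][i],b[0][j],b[1][j],b[1][i]]))],255,shift=4)
    return cv2.resize(m,(560,420),interpolation=cv2.INTER_AREA)/255.
def mask(c,kind,pose,r=110):
    hsv=cv2.cvtColor(c['img'],cv2.COLOR_RGB2HSV).astype(int); H,Sx,V=hsv[...,0],hsv[...,1],hsv[...,2]
    m=(Sx<110) if kind=='plate' else ((Sx<110)&(V<150))
    if kind=='nest': m=(Sx<130)
    m=m.astype(np.uint8)
    if kind=='plate': m=cv2.morphologyEx(m,cv2.MORPH_CLOSE,np.ones((3,3)))
    th=np.linspace(0,2*np.pi,40); P=np.c_[pose[0]+r*np.cos(th),pose[1]+r*np.sin(th),np.full(40,9.)]
    roi=np.zeros(m.shape,np.uint8); cv2.fillPoly(roi,[np.round(proj(c,P)).astype(np.int32)],1)
    return m*roi,roi
def fit(cams,kind,pose,r=110):
    poly=PL if kind=='plate' else NE
    ms=[mask(c,kind,pose,r) for c in cams]
    def cost(d):
        p=(pose[0]+d[0],pose[1]+d[1],pose[2]+d[2]/60)
        return sum((np.abs(sil(c,poly,p)-m)*roi).sum() for c,(m,roi) in zip(cams,ms))
    r_=minimize(cost,[0,0,0],method='Nelder-Mead',options=dict(initial_simplex=[[0,0,0],[8,0,0],[0,8,0],[0,0,8]],xatol=.05,fatol=.5))
    d=r_.x; p=np.array([pose[0]+d[0],pose[1]+d[1],pose[2]+d[2]/60])
    return p,r_.fun,ms
def overlay(c,kind,pose,name,z=18):
    x,y,a=pose; R=np.array([[np.cos(a),-np.sin(a)],[np.sin(a),np.cos(a)]])
    poly=PL if kind=='plate' else NE; im=cv2.cvtColor(c['img'],cv2.COLOR_RGB2BGR)
    cv2.polylines(im,[np.round(proj(c,np.c_[poly@R.T+[x,y],np.full(len(poly),z)])).astype(np.int32)],True,(0,0,255),1)
    return im
E
python3 - <<'E'
from h import *
ct,cs=capture('top'),capture('side')
r=[]
for k,p0,rr in (('plate',(588,-216,np.radians(149)),110),('nest',(549,176,np.radians(87.5)),122)):
    for cs_ in ([ct],[cs],[ct,cs]):
        p,f,ms=fit(cs_,k,p0,rr); print(k,np.round(p[:2],1),round(np.degrees(p[2]),2),round(f))
    r.append(p); print([m[0].sum() for m in ms])
    for c,n in ((ct,'t'),(cs,'s')):
        im=overlay(c,k,p,''); q=proj(c,np.array([[*p[:2],18.]]))[0].astype(int)
        y0,x0=max(q[1]-75,0),max(q[0]-90,0); cv2.imwrite(f'pics/o_{k}{n}.png',cv2.resize(im[y0:y0+150,x0:x0+190],None,fx=2,fy=2))
a=[cv2.resize(cv2.imread(f'pics/o_{k}{n}.png'),(380,290)) for k in('plate','nest') for n in 'ts']
cv2.imwrite('pics/o1.png',np.vstack([np.hstack(a[:2]),np.hstack(a[2:])]))
np.save('poses.npy',np.array(r))
E
```

```text
plate [ 586.3 -219.9] 147.52 55
plate [ 588.6 -222.2] 147.22 33
plate [ 586.7 -219.8] 147.64 113
[np.uint64(2287), np.uint64(1063)]
nest [553.6 177.6] 90.35 135
nest [555.9 176.6] 90.05 277
nest [554.7 177.9] 90.56 487
[np.uint64(2966), np.uint64(2377)]
```

View pics/o1.png

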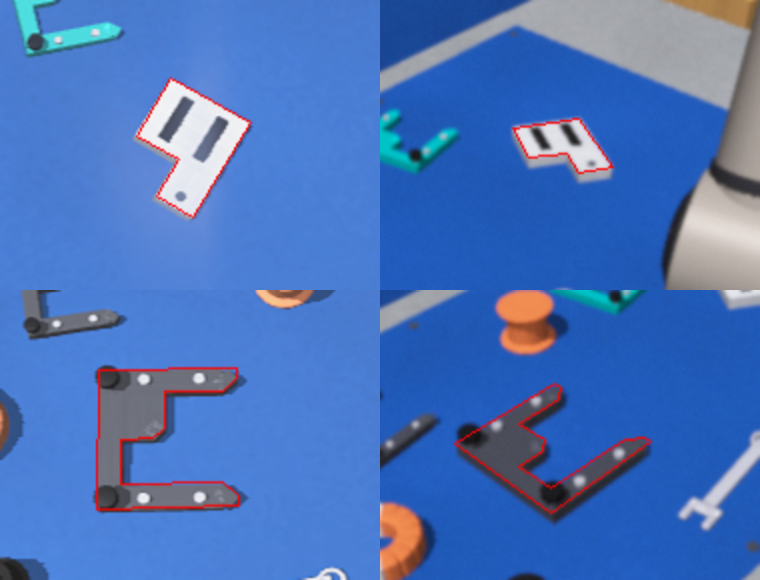

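The fits agree between cameras to about 2 mm: plate (587,-220) yaw 147.5°, nest (554,177.5) yaw 90.3°. I'll grip the body from heel to shoulder (80 mm), at local (-25,-24), which is world (621,-213) with tool yaw -32.5°.

```bash
python3 -m handwheel '{"translation":[[0.33,0.215,-0.1],[0.33,0.215,-0.1],[0.33,0.215,-0.1],[0.33,0.215,-0.1],[0.33,0.215,-0.1],[0.33,0.215,-0.1],[0.33,0.215,-0.1],[0.33,0.215,-0.1]],"twist":[0.044,0.044,0.044,0.044,0.044,0.044,0.044,0.044]}' 0
```

```text
time: 2.2
tool_pos: [631.1, -211.4, 127.4]
tcp_rot: [3.14, -0.008, -0.561]
contact_force: [-0.4, -1.4, -0.7]
grip_width: 91.6
```

```bash
python3 -m handwheel '{"translation":[[-0.067,-0.012,-0.1],[0,0,-0.1],[0,0,-0.1],[0,0,0],[0,0,0],[0,0,0],[0,0,0],[0,0,0]],"twist":[-0.004,0,0,0,0,0,0,0]}' 0
python3 - <<'E'
from h import *
c=snap('wrist','w1'); print(c['vertical_fov'],np.round(c['world_from_camera'],2).tolist(),get_obs()['tool_pos'],get_obs()['tcp_rot'])
P=np.load('poses.npy')
p=P[0]; cv2.imwrite('pics/w1o.png',overlay(c,'plate',(587,-220.,np.radians(147.5)),''))
for l in ['plate_mid','plate_tongue','plate_heel']:
    for d in spot_point('wrist',l)[:2]: print(l,round(d['score'],2),np.round(w(c,d['position']),1))
o=get_obs(); print(proj(c,np.array([[*o['tool_pos'][:2],18]])))
E
```

```text
time: 3.2
tool_pos: [624.1, -211.4, 80.3]
tcp_rot: [3.141, -0.01, -0.564]
contact_force: [-0.3, -0.0, -0.5]
grip_width: 92.0
69.37590106258884 [[0.85, 0.51, 0.15, 665.83], [-0.53, 0.81, 0.26, -143.05], [0.01, -0.3, 0.95, 216.53], [0.0, 0.0, 0.0, 1.0]] [ 624.19341457 -211.37354354   80.29703053] [ 3.14117242 -0.00999042 -0.56351258]
plate_mid 0.92 [ 587.9 -221.1   12.6]
plate_heel 0.86 [ 638.9 -256.3   10.2]
[[276.25191288 234.5135467 ]]
```

View pics/w1o.png

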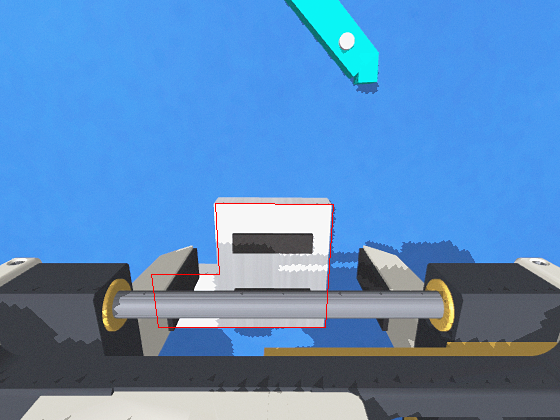

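The wrist picture shows the plate body spanning columns 217-333 between the open fingers, and the fitted outline matches within 1-2 mm. Going down to close.

```bash
python3 -m handwheel '{"translation":[[-0.02,-0.012,-0.1],[0,0,-0.1],[0,0,-0.1],[0,0,-0.04],[0,0,0],[0,0,0],[0,0,0],[0,0,0]],"twist":[-0.003,0,0,0,0,0,0,0]}' 0
```

```text
time: 4.4
tool_pos: [620.5, -212.9, 24.6]
tcp_rot: [3.141, -0.008, -0.568]
contact_force: [-0.5, -1.0, 0.3]
grip_width: 92.1
```

```bash
python3 -m handwheel '{"translation":[[0,0,0.007],[0,0,0],[0,0,0],[0,0,0],[0,0,0],[0,0,0],[0,0,0],[0,0,0]],"twist":[0,0,0,0,0,0,0,0]}' 255
```

```text
time: 5.4
tool_pos: [620.5, -212.8, 26.2]
tcp_rot: [3.141, -0.008, -0.568]
contact_force: [0.9, 0.0, 0.6]
grip_width: 80.0
```

```bash
python3 -m handwheel '{"translation":[[-0.06,0.1,0],[-0.06,0.15,0],[-0.06,0.2,0],[-0.04,0.2,0],[-0.03,0.2,0],[-0.02,0.2,0],[0,0.2,0],[0,0.15,0]],"twist":[-0.07,-0.08,-0.08,-0.08,-0.08,-0.08,-0.08,-0.08]}' 255
```

```text
time: 6.4
tool_pos: [579.3, -3.5, 26.9]
tcp_rot: [3.14, -0.018, -1.59]
contact_force: [-1.0, -2.3, -0.7]
grip_width: 79.5
```

```bash
python3 -m handwheel '{"translation":[[0,0.02,0],[0,0,0],[0,0,0],[0,0,0],[0,0,0],[0,0,0],[0,0,0],[0,0,0]],"twist":[0.01,0,0,0,0,0,0,0]}' 255
python3 - <<'E'
from h import *
o=get_obs(); ct,cs=snap('top','t2'),snap('side','s2')
y=o['tcp_rot'][2]+np.pi; c,s=np.cos(y),np.sin(y); t=o['tool_pos']
p0=np.array([t[0]-(-25*c+24*s),t[1]-(-25*s-24*c),y]); print(t,np.degrees(o['tcp_rot'][2]),'exp plate',p0[:2],np.degrees(y))
a=[]
for cc,n in ((ct,'t'),(cs,'s')):
    im=overlay(cc,'plate',p0,''); im2=im.copy()
    a.append(im)
cv2.imwrite('pics/o2t.png',cv2.resize(a[0][80:280,140:420],None,fx=2.5,fy=2.5)); cv2.imwrite('pics/o2s.png',a[1])
for cam,cc in (('top',ct),('side',cs)):
  for l in ['plate_mid','plate_tongue','plate_heel']:
    for d in spot_point(cam,l)[:1]: print(cam,l,round(d['score'],2),np.round(w(cc,d['position']),1))
E
```

```text
time: 7.4
tool_pos: [579.6, -1.0, 26.8]
tcp_rot: [3.14, -0.016, -1.569]
contact_force: [0.6, 2.9, -1.9]
grip_width: 79.6
[579.57051808  -1.02659271  26.80801946] -89.8848772129745 exp plate [555.52033477  23.92513434] 90.1151227870255
top plate_mid 0.54 [526.2 241.5   8.8]
top plate_tongue 0.49 [527.2  87.6   6. ]
side plate_mid 0.65 [559.9  23.   10.2]
side plate_tongue 0.69 [530.8  87.8  14.2]
side plate_heel 0.78 [558.1 -42.1  11.9]
```

View pics/o2t.png

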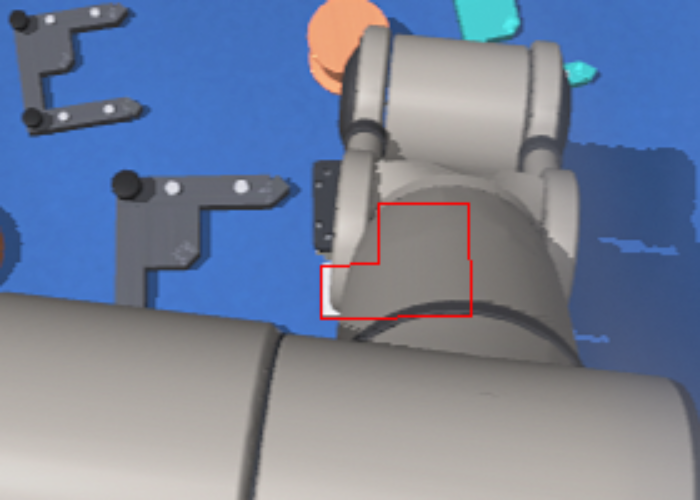

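View pics/o2s.png

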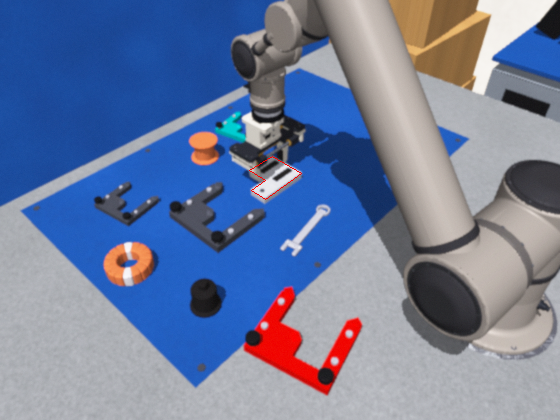

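```bash
python3 -m handwheel '{"translation":[[-0.008,0.03,0],[0,0.05,0],[0,0.05,0],[0,0.05,0],[0,0.05,0],[0,0.05,0],[0,0.05,0],[0,0.05,0]],"twist":[0.003,0,0,0,0,0,0,0]}' 255
```

```text
time: 8.8
tool_pos: [578.5, 58.2, 27.1]
tcp_rot: [3.141, -0.019, -1.562]
contact_force: [0.2, -2.2, -0.6]
grip_width: 79.6
```

Run:
```python
from h import *
cs=snap('side','s3'); c=snap('wrist','w3')
cv2.imwrite('pics/s3z.png',cv2.resize(cs['img'][130:270,140:340,::-1],None,fx=4,fy=4,interpolation=cv2.INTER_CUBIC))
```

```text
(no output)
```

View pics/s3z.png

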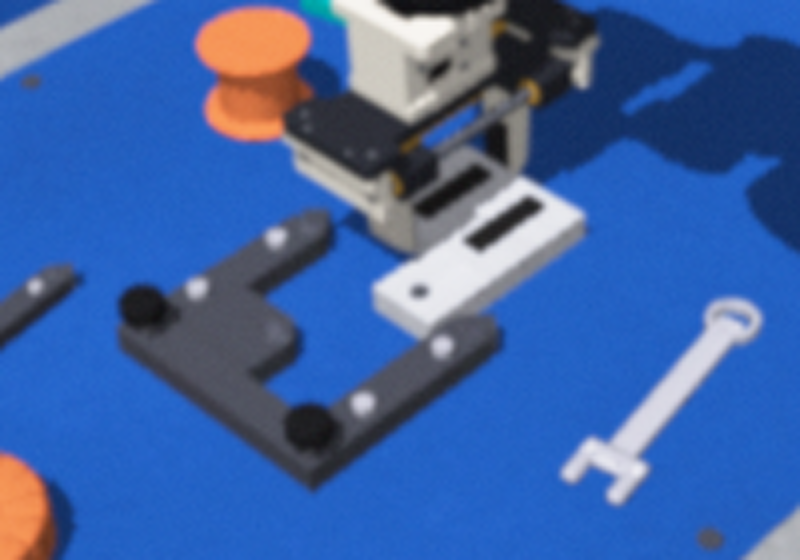

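View pics/w3.png

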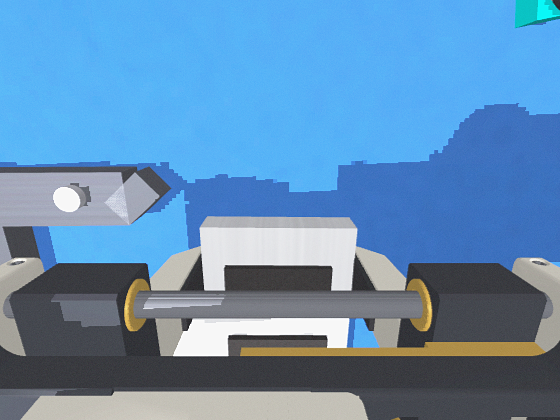

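The side picture shows the tongue entering the mouth. In the wrist picture the plate's right edge (row 228) lies about 1.6 mm inside the nest's arm edge (row 225), so I nudge 1 mm in -x and continue.

```bash
python3 -m handwheel '{"translation":[[-0.007,0.03,-0.003],[0,0.05,0],[0,0.05,0],[0,0.05,0],[0,0.05,0],[0,0.05,0],[0,0.05,0],[0,0,0]],"twist":[-0.002,0,0,0,0,0,0,0]}' 255
python3 - <<'E'
from h import *
cs=snap('side','s4'); c=snap('wrist','w4')
cv2.imwrite('pics/s4z.png',cv2.resize(cs['img'][130:270,140:340,::-1],None,fx=4,fy=4,interpolation=cv2.INTER_CUBIC))
E
```

```text
time: 9.9
tool_pos: [577.6, 111.7, 26.9]
tcp_rot: [3.142, -0.018, -1.566]
contact_force: [0.3, 0.5, 0.5]
grip_width: 80.0
```

View pics/s4z.png

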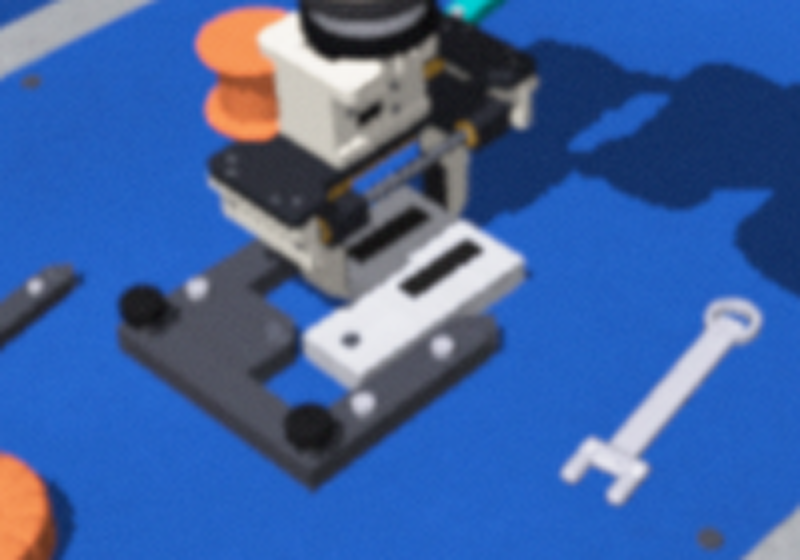

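View pics/w4.png

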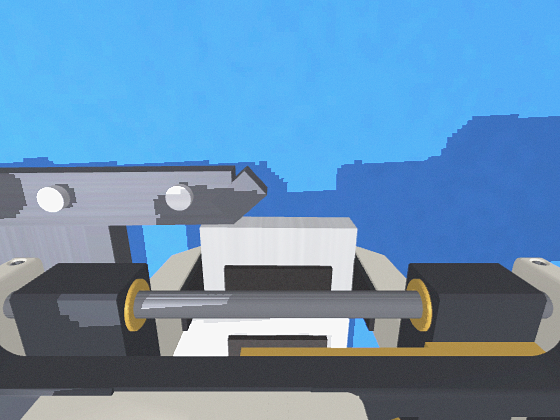

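```bash
python3 -m handwheel '{"translation":[[0,0.02,-0.004],[0,0.02,0],[0,0.02,0],[0,0.02,0],[0,0.01,0],[0,0,0],[0,0,0],[0,0,0]],"twist":[0,0,0,0,0,0,0,0]}' 255
python3 - <<'E'
from h import *
cs=snap('side','s5'); c=snap('wrist','w5'); N=np.load('poses.npy')[1]
o=get_obs(); y=o['tcp_rot'][2]+np.pi; cc,s=np.cos(y),np.sin(y); t=o['tool_pos']
p0=np.array([t[0]-(-25*cc+24*s),t[1]-(-25*s-24*cc),y]); print(p0)
im=overlay(cs,'plate',p0,'')
cv2.imwrite('pics/s5z.png',cv2.resize(np.ascontiguousarray(im[130:270,140:340]),None,fx=4,fy=4,interpolation=cv2.INTER_CUBIC))
E
```

```text
time: 11.0
tool_pos: [578.0, 123.2, 27.1]
tcp_rot: [-3.141, -0.021, -1.566]
contact_force: [-0.5, -2.8, 1.5]
grip_width: 79.8
[553.85910608 148.03094189   1.57548783]
```

View pics/s5z.png

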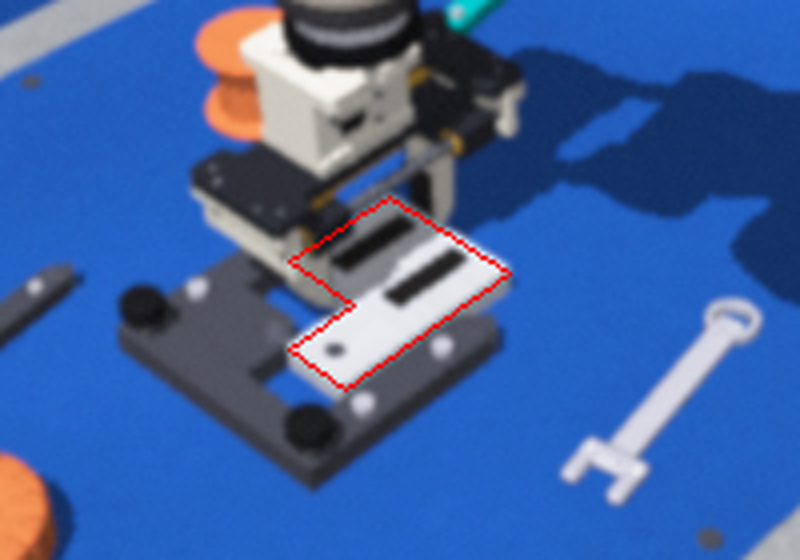

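View pics/w5.png

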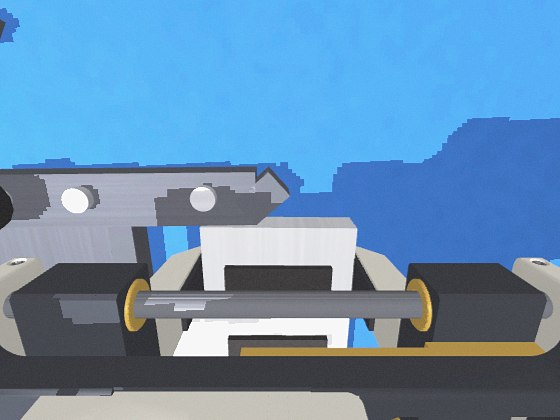

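The fitted outline at the tool-derived pose lies on the plate, which is flat at z=18 with its tongue about 17 mm into the slot. I'll release, go up and back, close the fingers, and come down behind the heel.

```bash
python3 -m handwheel '{"translation":[[0,0,0],[0,0,0],[0,0,0],[0,0,0],[0,0,0],[0,0,0.1],[0,0,0.2],[0,0,0.1]],"twist":[0,0,0,0,0,0,0,0]}' 0
python3 -m handwheel '{"translation":[[-0.09,-0.16,0],[-0.09,-0.17,0],[0,-0.16,0],[0,0,0],[0,0,0],[0,0,0],[0,0,0],[0,0,0]],"twist":[0,0,0,0,0,0,0,0]}' 255
```

```text
time: 12.1
tool_pos: [576.9, 124.4, 88.6]
tcp_rot: [3.139, -0.02, -1.566]
contact_force: [0.4, 0.0, 0.5]
grip_width: 91.7
time: 13.1
tool_pos: [550.5, 51.8, 92.9]
tcp_rot: [-3.138, -0.019, -1.563]
contact_force: [-0.6, 0.1, 0.3]
grip_width: 16.3
```

Run:
```python
from h import *
ct=snap('top','t6'); cs=snap('side','s6'); c=snap('wrist','w6'); 
p,f,ms=fit([cs],'plate',(554,148.,np.radians(90.3))); print(np.round(p[:2],1),np.degrees(p[2]),f,get_obs()['grip_width'],get_obs()['tool_pos'])
im=overlay(cs,'plate',(554,148.,np.radians(90.3)),'')
cv2.imwrite('pics/s6z.png',cv2.resize(np.ascontiguousarray(im[130:270,140:340]),None,fx=4,fy=4,interpolation=cv2.INTER_CUBIC))
```

```text
[556.8 144.9] 90.26541662592986 1609.486274509804 4.569357937634481 [550.49106963  51.54505634  92.87984856]
```

View pics/s6z.png

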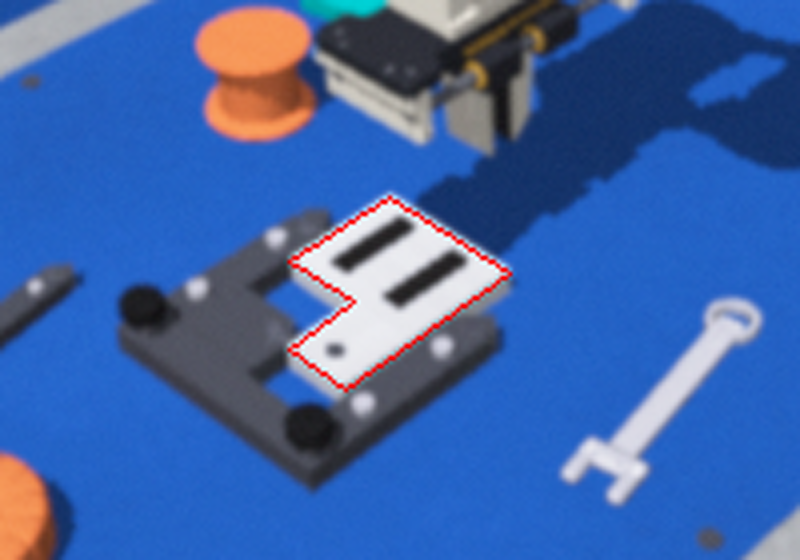

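View pics/w6.png

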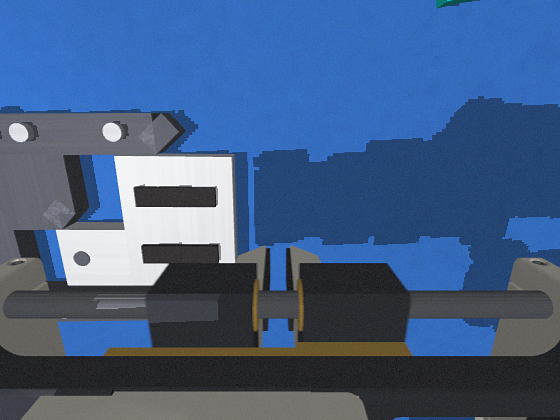

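```bash
python3 -m handwheel '{"translation":[[0,-0.02,-0.1],[0,0,-0.1],[0,0,-0.1],[0,0,-0.09],[0,0,-0.04],[0,0,0],[0,0,0],[0,0,0]],"twist":[0,0,0,0,0,0,0,0]}' 255
```

```text
time: 14.25
tool_pos: [550.0, 48.2, 23.0]
tcp_rot: [-3.139, -0.019, -1.564]
contact_force: [0.2, 0.1, 1.1]
grip_width: 0.4
```

```bash
python3 -m handwheel '{"translation":[[0,0.02,0],[0,0.03,0],[0,0.03,0],[0,0.03,0],[0,0.03,0],[0,0.03,0],[0,0.02,0],[0,0,0]],"twist":[0,0,0,0,0,0,0,0]}' 255
```

```text
time: 15.25
tool_pos: [550.4, 78.3, 23.7]
tcp_rot: [-3.138, -0.02, -1.563]
contact_force: [0.1, -0.8, 0.7]
grip_width: 0.3
```

```bash
python3 -m handwheel '{"translation":[[0,0.02,0.01],[0,0.02,0],[0,0.02,0],[0,0.02,0],[0,0,0],[0,0,0],[0,0,0],[0,0,0]],"twist":[0,0,0,0,0,0,0,0]}' 255
python3 - <<'E'
from h import *
ct=snap('top','t7'); cs=snap('side','s7'); c=snap('wrist','w7'); 
cv2.imwrite('pics/s7z.png',cv2.resize(cs['img'][130:270,140:340,::-1],None,fx=4,fy=4,interpolation=cv2.INTER_CUBIC))
E
```

```text
time: 16.25
tool_pos: [550.3, 91.0, 25.2]
tcp_rot: [-3.138, -0.02, -1.564]
contact_force: [-1.4, -1.2, -0.8]
grip_width: 0.3
```

View pics/s7z.png

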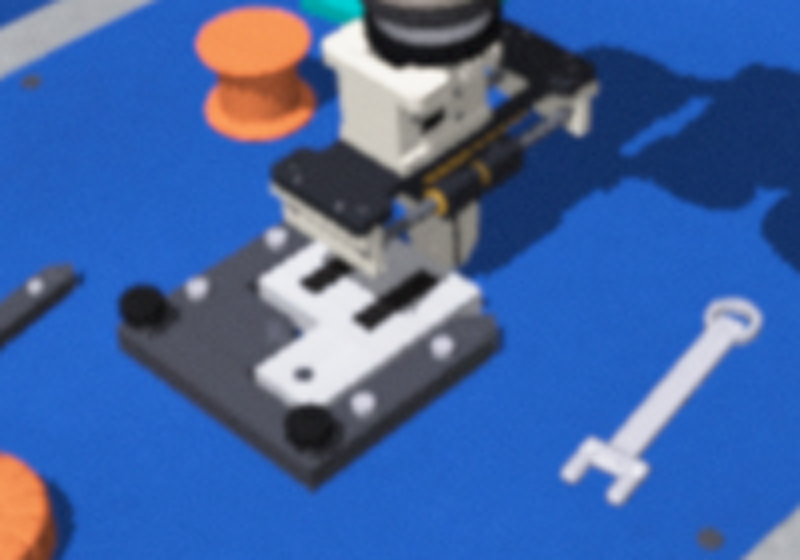

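View pics/w7.png

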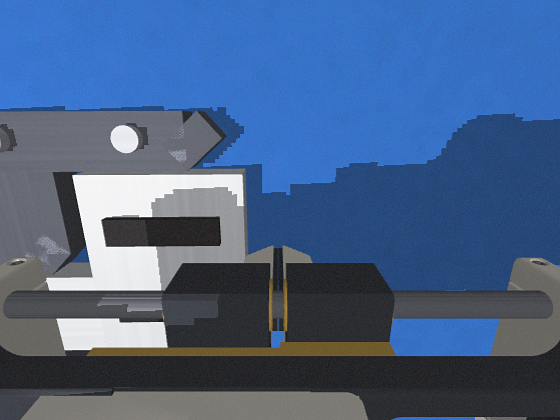

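Nearly home with a small gap left; I keep pushing in small steps until the force rises.

```bash
python3 -m handwheel '{"translation":[[0,0.012,0],[0,0.012,0],[0,0,0],[0,0,0],[0,0,0],[0,0,0],[0,0,0],[0,0,0]],"twist":[0,0,0,0,0,0,0,0]}' 255
```

```text
time: 17.4
tool_pos: [550.3, 94.6, 25.2]
tcp_rot: [-3.138, -0.02, -1.564]
contact_force: [0.7, -2.4, -0.0]
grip_width: 0.6
```

```bash
python3 -m handwheel '{"translation":[[0,0.01,0],[0,0.01,0],[0,0,0],[0,0,0],[0,0,0],[0,0,0],[0,0,0],[0,0,0]],"twist":[0,0,0,0,0,0,0,0]}' 255
```

```text
time: 18.4
tool_pos: [550.6, 96.7, 25.2]
tcp_rot: [-3.138, -0.022, -1.563]
contact_force: [0.8, -3.7, -0.3]
grip_width: 0.7
```

```bash
python3 -m handwheel '{"translation":[[0,0.012,0],[0,0.012,0],[0,0,0],[0,0,0],[0,0,0],[0,0,0],[0,0,0],[0,0,0]],"twist":[0,0,0,0,0,0,0,0]}' 255
python3 - <<'E'
from h import *
cs=snap('side','s8'); c=snap('wrist','w8'); 
cv2.imwrite('pics/s8z.png',cv2.resize(cs['img'][130:270,140:340,::-1],None,fx=4,fy=4,interpolation=cv2.INTER_CUBIC))
E
```

```text
time: 19.4
tool_pos: [550.7, 96.8, 25.3]
tcp_rot: [-3.138, -0.027, -1.562]
contact_force: [-0.4, -4.2, -0.5]
grip_width: 0.6
```

View pics/s8z.png

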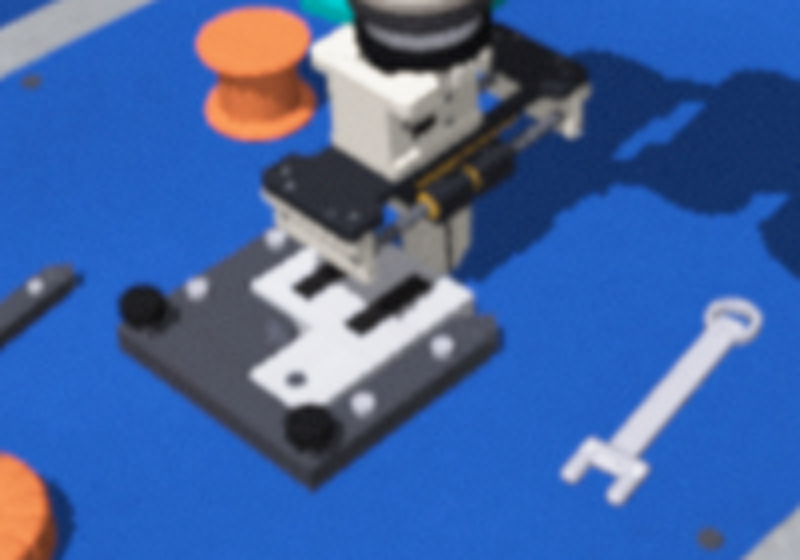

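View pics/w8.png

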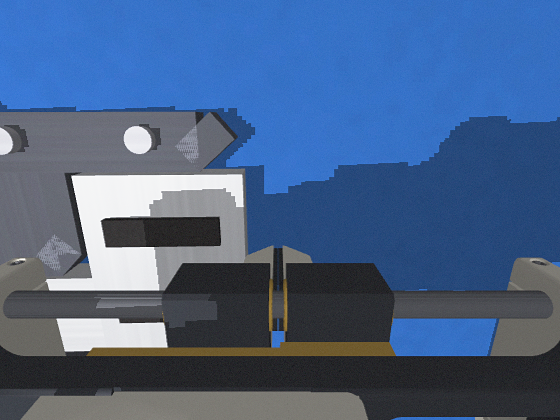

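```bash
python3 -m handwheel '{"translation":[[0,0.02,0],[0,0.03,0],[0,0.03,0],[0,0.03,0],[0,0.03,0],[0,0.03,0],[0,0.03,0],[0,0.03,0]],"twist":[0,0,0,0,0,0,0,0]}' 255
```

```text
time: 20.5
tool_pos: [551.3, 97.8, 26.1]
tcp_rot: [3.135, -0.075, -1.555]
contact_force: [0.6, -25.6, 1.4]
grip_width: 0.2
```

It stalled at about 26 N, so it is against the end wall. Backing off to check.

```bash
python3 -m handwheel '{"translation":[[0,-0.05,0],[0,-0.1,0],[0,-0.1,0],[0,-0.1,0.1],[0,-0.2,0.3],[0,-0.3,0.3],[0,-0.3,0.1],[0,-0.3,0]],"twist":[0,0,0,0,0,0,0,0]}' 255
python3 -m handwheel '{"translation":[[0,-0.3,0],[0,-0.3,0],[0,-0.3,0],[0,0,0],[0,0,0],[0,0,0],[0,0,0],[0,0,0]],"twist":[0,0,0,0,0,0,0,0]}' 255
python3 - <<'E'
from h import *
ct=snap('top','t9'); cs=snap('side','s9'); N=(554,177.5,np.radians(90.3))
for cam,cc in (('top',ct),('side',cs)):
  for l in ['plate_mid','plate_tongue','plate_heel','nest','nest_tongue','nest_heel']:
    for d in spot_point(cam,l): 
        q=w(cc,d['position'])
        if abs(q[0]-550)<60 and 100<q[1]<260: print(cam,l,round(d['score'],2),np.round(q,1))
  m=cc['img'].min(axis=2)>120
  # plate-only fit on bright pixels against top face
  hsv=cv2.cvtColor(cc['img'],cv2.COLOR_RGB2HSV)
  b=((hsv[...,2]>165)&(hsv[...,1]<60)).astype(np.uint8)
  th=np.linspace(0,6.28,40);roi=np.zeros(b.shape,np.uint8)
  cv2.fillPoly(roi,[np.round(proj(cc,np.c_[554+95*np.cos(th),177+95*np.sin(th),0*th+18])).astype(np.int32)],1)
  b=cv2.morphologyEx(b*roi,cv2.MORPH_CLOSE,np.ones((7,7)))
  n,lab,st,_=cv2.connectedComponentsWithStats(b); k=1+np.argmax(st[1:,4]); b=(lab==k).astype(float)
  def top(p):
    R=np.array([[np.cos(p[2]),-np.sin(p[2])],[np.sin(p[2]),np.cos(p[2])]]);q=proj(cc,np.c_[PL@R.T+p[:2],np.full(6,18.)])*2+.5
    mm=np.zeros((840,1120),np.uint8);cv2.fillPoly(mm,[np.round(q*16).astype(np.int32)],255,shift=4);return cv2.resize(mm,(560,420),interpolation=cv2.INTER_AREA)/255.
  r=minimize(lambda d:np.abs(top((554+d[0],176+d[1],np.radians(90+d[2])))-b).sum(),[0,0,0],method='Nelder-Mead',options=dict(initial_simplex=[[0,0,0],[6,0,0],[0,6,0],[0,0,5]]))
  print(cam,'plate',554+r.x[0],176+r.x[1],90+r.x[2],r.fun,b.sum())
cv2.imwrite('pics/t9z.png',cv2.resize(ct['img'][120:240,160:280,::-1],None,fx=5,fy=5,interpolation=cv2.INTER_CUBIC))
cv2.imwrite('pics/s9z.png',cv2.resize(cs['img'][130:270,140:340,::-1],None,fx=4,fy=4,interpolation=cv2.INTER_CUBIC))
print(get_obs()['time'],get_obs()['tool_pos'])
E
```

```text
time: 21.5
tool_pos: [550.9, -125.2, 153.8]
tcp_rot: [3.14, -0.074, -1.551]
contact_force: [-0.1, 0.1, -1.6]
grip_width: 0.6
time: 22.5
tool_pos: [549.5, -267.4, 161.1]
tcp_rot: [-3.135, -0.076, -1.554]
contact_force: [0.3, -0.3, 0.0]
grip_width: 0.3
top plate_mid 0.68 [553.8 180.1   8.7]
top plate_tongue 0.67 [526.2 244.4   8.4]
top plate_heel 0.78 [555.5 116.6  12.8]
top nest 0.61 [551.1 177.8   0.6]
top nest_tongue 0.88 [525.7 240.5  10.8]
top plate 554.6936768739013 178.14400665705023 90.69192566685935 510.4588235294118 2049.0
side plate_mid 0.64 [553.9 176.8  10.6]
side plate_tongue 0.97 [529.4 243.8  13.8]
side plate_heel 0.68 [558.6 112.2   6.8]
side nest 0.66 [548.6 176.8   1.5]
side nest_tongue 0.59 [529.  241.9  10. ]
side plate 555.3796093869075 177.5533268715389 91.21447633797779 225.76862745098038 1580.0
23.2 [ 549.31895033 -268.30515259  160.93929781]
```

View pics/t9z.png

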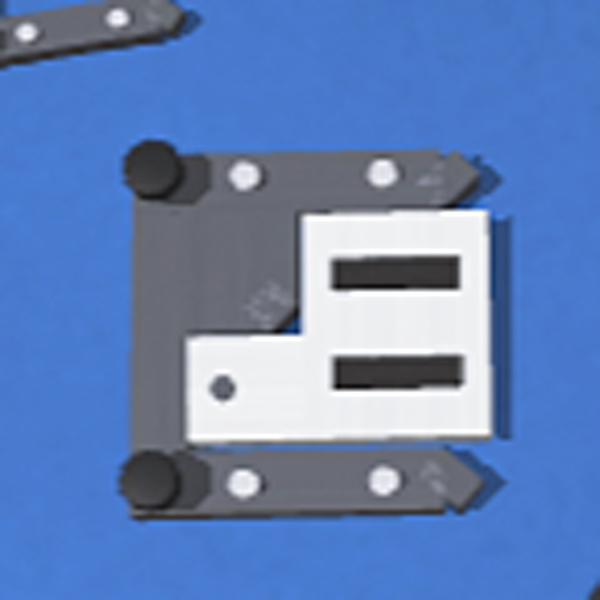

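View pics/s9z.png

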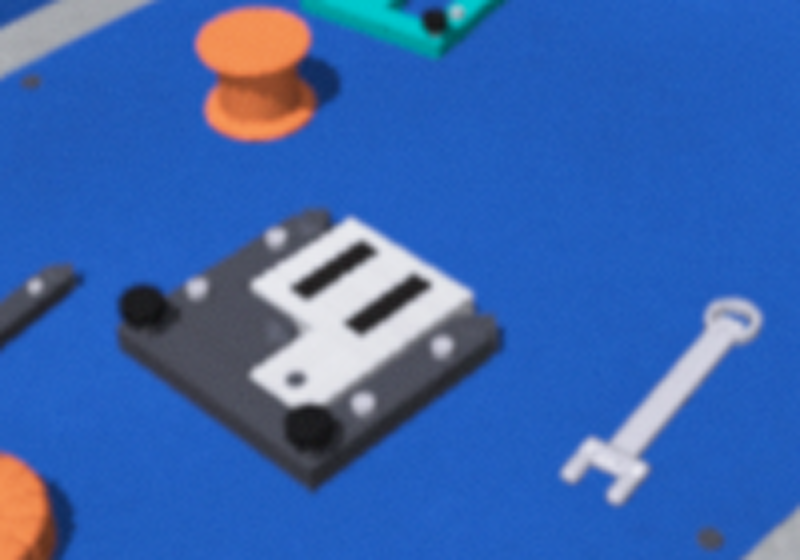

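The top picture shows the tongue end on the slot's end wall (column 187) and the shoulder gap just visible (column 300). The heel stands a little out of the mouth. The arm is clear of everything, so I hand in.

```bash
python3 -c "
from plant import *
print(get_obs()['contact_force']); print(close_job())"
```

```text
[ 0.75883294 -0.33474751  0.5101334 ]
the job is handed in; nothing more can be done
None
```

The plate is seated in the large dark nest, its tongue against the end of the slot. I let go, backed the arm off and handed the job in at about 23 s; no verdict is reported.

- **What I did:** I gripped the plate across its body from heel to shoulder and turned it about 57° flat on the deck. I slid it in until about 30 mm remained, released it, and pushed the heel with closed fingers until it stopped at about 26 N.
- **Along the slot:** the last outline fits put the plate at y 177.6–178.1 mm, against the nest's home position of 177.5 mm.
- **Sideways and turn:** in the top picture the plate lies about 2 mm toward the nest's -y side, within its play. The fits gave x 554.7–555.4 against 554, and yaw 90.7–91.2° against 90.3°.
- **Disagreement:** these final fits were rougher than the ones at the start, and the trained point finders scattered by 2–4 mm. Both still agree with the plate being home.
- **Not measured:** I only looked at the bystanders. The spool and wrench stand where they were in the last side picture. I did not re-check the coil and roller, but the arm never worked near them.

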